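Switch off the packing conveyor and wedge its feet clear of the bench

ROBOT

A 7-joint arm with a two-finger parallel gripper is mounted at the origin on the work surface. World frame = base frame: x ahead of the robot, y to its left, z up, the work surface at z = 0. Lengths are in m, angles in rad, forces in N, time in s.
With the tool pointing down it reaches from about 0.4 to 0.875 m from the base axis. Payload 19.3 kg.
Tool frame: the origin (TCP) lies midway between the tips of the shut fingers; the grasp point (between the pads) lies 19 mm behind it (tcp_to_grasp is the z of the grasp point in the tool frame, in m); z points along the fingers, y is the line along which they close (so a half turn about z gives the same grasp; the last joint's range is limited). The gripper opens to 85 mm and grips with 20 to 120 N. Pads are 22 mm wide; open, the fingers measure 114 mm over their backs; the gripper's body (76 mm by 85 mm) begins 54 mm behind the grasp point. The pads swing forward as they close: fully open they stand 13 mm farther back than shut.
Start: joints at [1.168, 0.521, -0.036, 1.599, 0.021, 1.021, -0.113], TCP at [0.204, -0.591, 0.231] pointing down, gripper open.
Joint ranges: [-2.91, 2.91], [-0.3, 2.13], [-1.5, 1.42], [0.17, 2.43], [-1.26, 4.41], [0.16, 1.93], [-2.52, 2.52]. Speed limits (rad/s): [1.89, 1.89, 2.39, 2.39, 3.01, 3.01, 3.01].

INTERFACE

Orientations are given as [roll, pitch, yaw] about the fixed x, y, z axes, in that order (R = Rz(yaw) Ry(pitch) Rx(roll)).
In Python, from workcell import * gives the robot as it stands.
- The arm moves only by the tool send_rows, never from a script. Its argument "increments" is a list of rows, each a list of 3 entries, a list of its own where there are three numbers: the shift along the tool's x, y, z in mm, then the turn, a rotation vector about the tool's x, y, z in degrees, then the gripper's target within -1 to 1 (fully open at 1, half-way at 0, shut at -1). In form: [[[x, y, z], [wx, wy, wz], grip], ...]. A call has 1 to 10 rows; each row is the pose to reach, as a shift and turn from the pose commanded when the call began, along the tool's axes at that moment; what a row does not reach only later rows make up. A row lasts 1/10 s, in which the tool goes at most 50 mm and 8.59 degrees, less where a joint would pass 70% of its speed; a pose out of reach is approached as far as the arm can. A call with a gripper value outside its range is refused whole. The fingers move at their own pace and stop on an object; "newtons" is the grip in N (left out, the last holds). Time passes only in rows, so rows that repeat a pose let the fingers close. It gives the time, the measured TCP pose, the force, the opening and the grip force at its end, in the units of the state.
- observe(): the state, without advancing time (a new reading comes with each control period).
- grab_frame(name): name is "side" or "top" or "wrist"; returns the picture (420x560x3 uint8, blue, green, red); there is no depth.
- camera_params(name): a dict with "fovy" (degrees; the focal length in pixels is half the picture's height over the tangent of half this angle, whatever the lens; pixels are square), "cx", "cy" (the principal point, pixels), "extrinsics" (4x4, takes a point from world to camera coordinates). Camera axes: x right, y down, z forward; pixel columns grow to the right and rows downward; lengths in m; the calibration is good to about 2 mm. A picture is of the moment at which its call begins: read the wrist's pose just before it. camera_params takes no time and is no camera call; for the wrist camera it gives the pose at the moment of the call.
- job_done(): hands the job in; it is judged then, once.
The state is a dict: "clock": time; "qpos": joint angles; "qd": joint speeds; "joint_efforts": joint torques, N m; "position": TCP position; "tool_rot": TCP orientation; "force": force on the tool from outside, world axes, zero at the start; "moment": the same for the moment, N m; "grip_width": finger opening in m; "finger_force": force on a finger pad.
Only numpy, scipy, OpenCV 4.12 (cv2) and the standard library are available. Lean on these libraries where they do the work, as an engineer would, in place of code of your own. Each camera call takes 0.05 s, during which the arm holds its last target. There are 200 camera calls.

TASK

The tail end of the little packing conveyor has to be levelled, so its two screw feet must be relieved. First turn the selector to the red dot (off); then take the orange wedge by its handle and push it, flat on the bench, in under the turquoise cross bar between the two feet until both feet are just clear of the bench, about 3 mm. Finish while still gripping the wedge there, with nothing but the wedge carrying the conveyor, and leave the other things on the bench where they are.

Things in the scene. Friction and masses are not known exactly. Their poses are not given: they have to be found in the camera images.
- selector (a joint): black selector knob on top of a grey box (85 x 85 x 52 mm) fixed to the bench; vertical axis. Value in rad, growing clockwise seen from above, with spring detents at 0 (pointer at the red dot, off), 0.7 (one white bar) and 1.4 (two white bars). Turning takes up to 0.1 N m; let go, it snaps into the nearest detent.
- selector_grip (a point): centre of the knob's bar grip, on the knob's axis, 78 mm above the bench. The bar is 44 mm long along x (+x: the end with the white pointer line), 15 mm wide along y; its top is 13 mm above this point; from 16 mm below this point down it has a round skirt of 50 mm diameter. z is up; the point turns with the knob.
- wedge_grip (a point): centre of the wedge's upright black handle, 47 mm above the underside. The handle is 56 mm long (x), 26 mm wide (y, grip it across this) and rises from 26 to 68 mm above the underside. The orange wedge (about 280 g, loose, flat on the bench) is 190 mm long, 44 mm wide; x points to its thin nose, 155 mm ahead of this point; z is up.
- wedge_nose (a point): middle of the nose's lower edge, on the wedge's underside. The nose is 6 mm thick; from it the upper face rises evenly to 26 mm over 120 mm (1 mm for each 6 mm); behind that a block 26 mm high and 70 mm long carries the handle. Axes as for wedge_grip.
- bar_edge (a point): turquoise cross bar between the tail legs: middle of its lower front edge, in the end face, 17 mm above the bench when the feet stand. Bar 25 mm deep along y; 100 mm free width below it between the foot pads (32 mm diameter, 68 mm either side along x). +y: along the conveyor, the way the wedge goes in; z up. Above it the frame, 160 mm wide, ends flush with this face, 103 mm high (guide rods 132).
- feet (a point): point half-way between the two rubber foot pads, at their underside: height 0 when they stand on the bench; its height is the gap under the feet. Axes as for bar_edge.
- bed: the conveyor's bed with blue belt, legs and motor, one rigid part of about 5 kg. Origin on its pivot, 340 mm along +y from bar_edge and 75 mm above the bench: it swings up about a level axis (its x axis) there, and falls back by its own weight; the feet carry 6 to 9 N, so pushing the wedge in takes some 8 to 16 N. Axes as for bar_edge.
- conveyor: the conveyor's stand, fixed to the bench; origin on the bench just under bar_edge, +y along the conveyor away from the tail end, z up.
- wedge: the same wedge; origin on its underside, 100 mm behind the nose, 55 mm ahead of the handle's centre; x to the nose, z up.
- spirit_level: bystander to be left alone: short spirit level standing on edge, aluminium and yellow, 230 x 22 x 48 mm; origin at the centre of its underside
- wrench: bystander to be left alone: open-ended wrench lying flat, length 170 mm; origin at the centre of its underside
- tape_dispenser: bystander to be left alone: red hand tape dispenser with a roll of tape, 130 x 55 x 80 mm; origin at the centre of its underside
- gift_box: bystander to be left alone: dark red flat praline box with a gold band, 100 x 70 x 30 mm; origin at the centre of its underside
- jar: bystander to be left alone: brown jar with a white lid, 76 diameter, 110 high mm; origin at the centre of its underside
- tape_roll: bystander to be left alone: roll of brown tape lying flat, 84 diameter, 48 high mm; origin at the centre of its underside

How it is judged:
By the outcome, as a careful person would: the job done as asked, in the order asked, and still so for the second after the job is handed in, while the arm keeps its last pose, push and grip.
It also fails if it takes over 61 s, if anything falls off the work surface, if the arm or the gripper's body presses on something with over 40 N, if the wrist force passes 120 N, or if a joint passes its speed limit or range.

## Working session

There is one attempt and no reset: what is moved stays moved. The work goes in short steps, Python scripts to look and compute and a tool call to move; the robot and the scene stay as the last step left them, time stands still between calls to the robot, and variables do not carry over. Pictures are saved under pics/ and viewed, at most 13 in all, crops included, and the job is handed in when it is done.

Besides the shell and the picture viewer there is one more tool, called by a JSON object that holds its "name" and its "arguments". send_rows: Moves the arm, as the interface text tells. Its arguments: {"type":"object","properties":{"increments":{"type":"array"},"newtons":{"type":"number"}},"required":["increments"]}

```bash
mkdir -p pics; ls; python3 - <<'E'
from workcell import *
import cv2,numpy as np
print(observe())
for n in("top","side"):
    p=camera_params(n);print(n,p)
    cv2.imwrite(f"pics/{n}0.png",grab_frame(n))
E
```

```text
pics
{'clock': 0.0, 'qpos': array([ 1.16782744,  0.52201775, -0.03635094,  1.5999991 ,  0.02121011,
        1.02108799, -0.11277693]), 'qd': array([ 0.0007028 , -0.00177316, -0.00051352, -0.00027329, -0.00090218,
        0.00101939,  0.00090667]), 'joint_efforts': array([-1.29167769e-03, -9.27110124e+01,  1.97908513e+00, -3.69938850e+01,
        1.78282714e-02,  8.19663866e-03, -6.89791341e-05]), 'position': array([ 0.20403052, -0.59040749,  0.23072633]), 'tool_rot': array([-3.14046844e+00,  7.68372702e-05,  3.32807570e-01]), 'force': array([-0.10514945, -0.0075262 , -0.40894284]), 'moment': array([-0.07471225, -0.00879184,  0.02941051]), 'finger_force': 0.0, 'grip_width': 0.08497602432257972}
top {'fovy': 43.30353682313158, 'cx': 279.6751653386581, 'cy': 212.77793863514378, 'extrinsics': array([[-0.0079184 , -0.99994613, -0.00671085, -0.0068187 ],
       [-0.99931836,  0.00815507, -0.03600444,  0.50904783],
       [ 0.03605723,  0.00642117, -0.9993291 ,  1.57447182],
       [ 0.        ,  0.        ,  0.        ,  1.        ]])}
side {'fovy': 44.46313986187019, 'cx': 281.2600424884092, 'cy': 206.4396931905666, 'extrinsics': array([[-9.05510481e-01, -4.24323287e-01,  7.19310287e-04,
         4.90717814e-01],
       [-2.69578239e-01,  5.73972101e-01, -7.73229332e-01,
         1.94529097e-01],
       [ 3.27686348e-01, -7.00361175e-01, -6.34126078e-01,
         1.29134238e+00],
       [ 0.00000000e+00,  0.00000000e+00,  0.00000000e+00,
         1.00000000e+00]])}
```

View pics/top0.png

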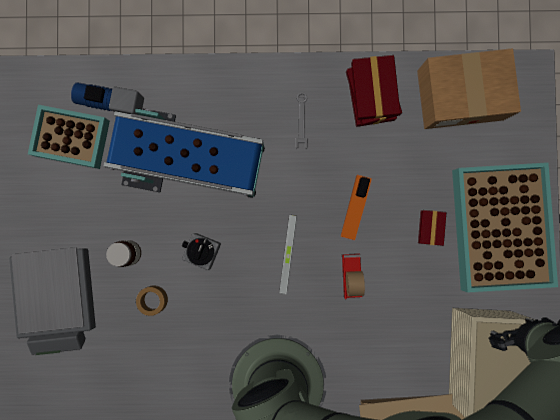

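View pics/side0.png

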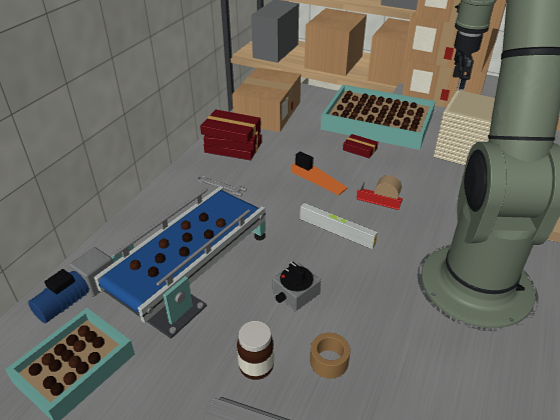

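The top view shows the wedge at (356,207) with its nose near (348,238) and its handle near (363,187). The conveyor tail is near (257,170), the selector near (201,250), the level at (288,255) and the wrench at (301,120). The side view shows the tail leg and foot near (260,235).

```bash
cat > h.py <<'E'
from workcell import *
import cv2,numpy as np
def ray(p,u,v):
    f=210/np.tan(np.radians(p["fovy"]/2)); E=np.array(p["extrinsics"])
    R=E[:3,:3]; c=-R.T@E[:3,3]
    return c,R.T@np.array([(u-p["cx"])/f,(v-p["cy"])/f,1])
def onz(p,u,v,z):
    c,d=ray(p,u,v); return c+d*(z-c[2])/d[2]
def proj(p,X):
    f=210/np.tan(np.radians(p["fovy"]/2)); E=np.array(p["extrinsics"])
    q=E[:3,:3]@np.array(X)+E[:3,3]; return np.array([p["cx"]+f*q[0]/q[2],p["cy"]+f*q[1]/q[2]])
def mask(im,lo,hi):
    return cv2.inRange(cv2.cvtColor(im,cv2.COLOR_BGR2HSV),np.array(lo),np.array(hi))
def big(m):
    cs,_=cv2.findContours(m,cv2.RETR_EXTERNAL,cv2.CHAIN_APPROX_NONE)
    return sorted(cs,key=cv2.contourArea,reverse=True)
E
python3 - <<'E'
from h import *
im=cv2.imread("pics/top0.png");p=camera_params("top")
c=big(mask(im,(8,170,120),(18,255,255)))[0]
r=cv2.minAreaRect(c);print("orange",r,[onz(p,*q,0.012).round(3) for q in cv2.boxPoints(r)])
for z in(.02,.068):print("handle",onz(p,363,187,z).round(3))
b=big(mask(im,(100,150,60),(125,255,255)))[0]
r=cv2.minAreaRect(b);print("belt",r,[onz(p,*q,0.1).round(3) for q in cv2.boxPoints(r)])
print("sel",onz(p,201,250,.08).round(3))
for n,q in dict(level=(288,255),levA=(292,216),levB=(283,292),wr=(301,147),tail1=(265,140),tail2=(252,194),disp=(352,276)).items():print(n,onz(p,*q,.03 if n[0]!='t' else .1).round(3))
a=cv2.resize(im[120:300,150:310],None,fx=4.4,fy=4.4,interpolation=cv2.INTER_CUBIC)[:,:]
s=cv2.imread("pics/side0.png")
b=cv2.resize(s[180:320,200:380],None,fx=4,fy=4,interpolation=cv2.INTER_CUBIC)
a=cv2.resize(im[225:275,170:230],None,fx=6.6,fy=6.6,interpolation=cv2.INTER_CUBIC)
b=cv2.resize(s[180:310,220:330],None,fx=3.6,fy=3.6,interpolation=cv2.INTER_CUBIC)
h=max(a.shape[0],b.shape[0]);o=np.zeros((h,a.shape[1]+b.shape[1],3),np.uint8);o[:a.shape[0],:a.shape[1]]=a;o[:b.shape[0],a.shape[1]:]=b
cv2.imwrite("pics/sel.png",o);print(o.shape)
E
```

```text
orange ((355.728271484375, 207.0806884765625), (14.967045783996582, 63.58209228515625), 15.068489074707031) [array([ 0.439, -0.191,  0.012]), array([ 0.622, -0.243,  0.012]), array([ 0.61 , -0.286,  0.012]), array([ 0.427, -0.234,  0.012])]
handle [ 0.583 -0.259  0.02 ]
handle [ 0.579 -0.252  0.068]
belt ((182.53494262695312, 152.71824645996094), (146.35671997070312, 47.060768127441406), 10.885527610778809) [array([0.654, 0.48 , 0.1  ]), array([0.786, 0.455, 0.1  ]), array([0.703, 0.046, 0.1  ]), array([0.572, 0.072, 0.1  ])]
sel [0.402 0.214 0.08 ]
level [ 0.384 -0.035  0.03 ]
levA [ 0.498 -0.047  0.03 ]
levB [ 0.275 -0.019  0.03 ]
wr [ 0.703 -0.076  0.03 ]
tail1 [0.713 0.028 0.1  ]
tail2 [0.559 0.066 0.1  ]
disp [ 0.321 -0.222  0.03 ]
(468, 792, 3)
```

View pics/sel.png

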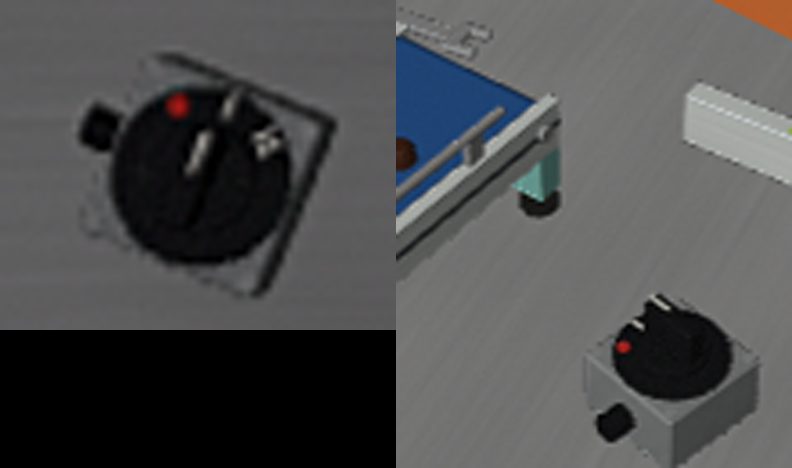

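The pointer is at the one-bar mark (0.7), so it needs 40° counter-clockwise. I'll drive over to the selector for a close look.

{"name": "send_rows", "arguments": {"increments": [[[440,-310,-20],[0,0,-70],1],[[440,-310,-20],[0,0,-70],1],[[440,-310,-20],[0,0,-70],1],[[440,-310,-20],[0,0,-70],1],[[440,-310,-20],[0,0,-70],1],[[440,-310,-20],[0,0,-70],1],[[440,-310,-20],[0,0,-70],1],[[440,-310,-20],[0,0,-70],1],[[440,-310,-20],[0,0,-70],1],[[440,-310,-20],[0,0,-70],1]]}}

```text
clock: 1.1
position: [0.4969, -0.1837, 0.2499]
tool_rot: [-3.141, 0.0, 1.555]
force: [1.0, -0.4, 0.7]
grip_width: 0.0856
finger_force: 0.0
```

```bash
cat >> h.py <<'E'
def to(x,y,z,yaw):
    from scipy.spatial.transform import Rotation as Ro
    s=observe(); R=Ro.from_euler("xyz",s["tool_rot"]); T=Ro.from_euler("xyz",[np.pi,0,np.radians(yaw)])
    print("t",round(s["clock"],2),"pos",(s["position"]*1e3).round(1),"rot",np.degrees(s["tool_rot"]).round(2),"F",s["force"].round(1),"w",round(s["grip_width"],4))
    print("  shift mm",(R.inv().apply(np.array([x,y,z])-s["position"])*1e3).round(1),"turn",np.degrees((R.inv()*T).as_rotvec()).round(1))
E
python3 -c "
from h import *
to(.39,.20,.24,158);print(observe()['qpos'].round(2))"
```

```text
t 1.1 pos [ 496.9 -183.7  249.9] rot [-179.99    0.     89.11] F [ 1.  -0.4  0.7] w 0.0856
  shift mm [ 382.  -112.8    9.9] turn [ -0.   -0.  -68.9]
[ 0.6   0.38 -0.46  1.81  0.2   1.    0.04]
```

{"name": "send_rows", "arguments": {"increments": [[[380,-113,10],[0,0,-69],1],[[380,-113,10],[0,0,-69],1],[[380,-113,10],[0,0,-69],1],[[380,-113,10],[0,0,-69],1],[[380,-113,10],[0,0,-69],1],[[380,-113,10],[0,0,-69],1],[[380,-113,10],[0,0,-69],1],[[380,-113,10],[0,0,-69],1],[[380,-113,10],[0,0,-69],1],[[380,-113,10],[0,0,-69],1]]}}

```text
clock: 2.1
position: [0.389, 0.197, 0.2396]
tool_rot: [-3.141, -0.001, 2.76]
force: [-0.4, -0.6, -0.5]
grip_width: 0.0855
finger_force: 0.0
```

```bash
python3 -c "
from h import *
to(.402,.214,.24,158);print(observe()['qpos'].round(2),observe()['qd'].round(3))
p=camera_params('wrist');print(p);cv2.imwrite('pics/w1.png',grab_frame('wrist'))"
```

```text
t 2.1 pos [389.  197.  239.6] rot [-1.7998e+02 -3.0000e-02  1.5816e+02] F [-0.4 -0.6 -0.5] w 0.0855
  shift mm [-5.8 20.6 -0.4] turn [-0.  -0.   0.2]
[ 0.14  0.31 -0.9   2.03  0.3   0.94  0.28] [ 0.035 -0.008  0.029  0.007 -0.003  0.002 -0.006]
{'fovy': 70.62622250511023, 'cx': 274.178207747088, 'cy': 208.18371777941445, 'extrinsics': array([[ 3.71270040e-01,  9.28524919e-01, -1.78744555e-04,
        -3.26460132e-01],
       [ 8.85051327e-01, -3.53828928e-01,  3.02471881e-01,
        -3.16691857e-01],
       [ 2.80789434e-01, -1.12456946e-01, -9.53158292e-01,
         3.00694131e-01],
       [ 0.00000000e+00,  0.00000000e+00,  0.00000000e+00,
         1.00000000e+00]])}
```

View pics/w1.png

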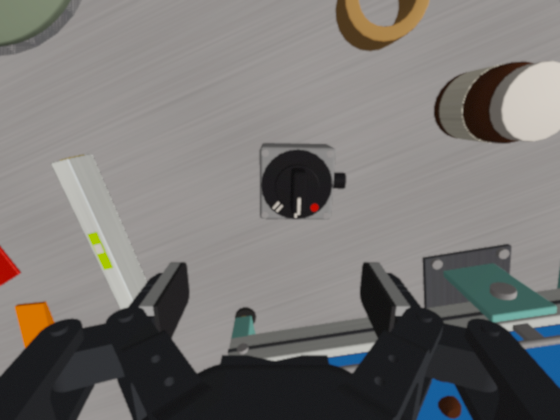

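The wrist view shows the knob's skirt centred near (297,184). The pointer runs to (298,210), between the red dot at (314,208) and the two-bar mark at (278,207).

```bash
python3 - <<'E'
from h import *
p=camera_params('wrist');im=cv2.imread('pics/w1.png');g=cv2.cvtColor(im,cv2.COLOR_BGR2GRAY)
print(cv2.HoughCircles(cv2.GaussianBlur(g,(3,3),0)[130:235,245:345],cv2.HOUGH_GRADIENT,1,30,param1=100,param2=12,minRadius=30,maxRadius=40))
m=(g<50).astype(np.uint8)*255;m[:,:245]=0;m[:,350:]=0;m[:130]=0;m[235:]=0
m=cv2.morphologyEx(m,cv2.MORPH_CLOSE,np.ones((9,9)));m=cv2.morphologyEx(m,cv2.MORPH_OPEN,np.ones((25,25)))
(cx,cy),r=cv2.minEnclosingCircle(big(m)[0]);print(cx,cy,r)
C=onz(p,cx,cy,.062);print("knob",C.round(4))
w=(g>150).astype(np.uint8)*255
for c in big(w[160:225,265:330]):
    if cv2.contourArea(c)>2:
        c=c+[265,160];r=cv2.minAreaRect(c);print("white",r,onz(p,*r[0],.091).round(4),onz(p,*r[0],.062).round(4))
q=big(mask(im[150:225,260:340],(0,150,100),(8,255,255)))[0]+[260,150];r=cv2.minEnclosingCircle(q)[0];R=onz(p,*r,.062)-C
print("red",r,np.degrees(np.arctan2(R[1],R[0])))
to(C[0],C[1],.12,158)
E
```

```text
[[[52.5 53.5 33.8]]]
295.94219970703125 183.43467712402344 34.385032653808594
knob [0.3942 0.219  0.062 ]
white ((298.15380859375, 207.73077392578125), (3.726206064224243, 19.41549301147461), 11.309932708740234) [0.4121 0.2125 0.091 ] [0.4215 0.2114 0.062 ]
white ((275.5000305175781, 205.00003051757812), (2.1213202476501465, 7.77817440032959), 45.0) [0.4006 0.192  0.091 ] [0.4089 0.1888 0.062 ]
white ((279.0000305175781, 208.00003051757812), (1.4142134189605713, 7.071067810058594), 45.0) [0.405  0.1941 0.091 ] [0.4137 0.1911 0.062 ]
red (314.0, 207.0) 15.726438824054
t 2.15 pos [389.4 196.1 239.6] rot [-1.7997e+02 -2.0000e-02  1.5802e+02] F [-0.3  0.2 -0.4] w 0.0855
  shift mm [  4.1  23.1 119.6] turn [-0. -0.  0.]
```

{"name": "send_rows", "arguments": {"increments": [[[3,22,60],[0,0,-1],0.2],[[3,22,120],[0,0,-1],0],[[3,22,140],[0,0,-1],0],[[3,22,160],[0,0,-1],0],[[3,22,172],[0,0,-1],0],[[3,22,172],[0,0,-1],0]], "newtons": 40}}

```text
clock: 2.75
position: [0.3948, 0.2171, 0.0671]
tool_rot: [-3.14, -0.001, 2.775]
force: [-0.4, -0.3, 0.8]
grip_width: 0.0428
finger_force: 0.0
```

```bash
python3 -c "
from h import *
to(.395,.218,.067,159)
cv2.imwrite('pics/w2.png',grab_frame('wrist'))"
```

```text
t 2.75 pos [394.8 217.1  67.1] rot [-1.7991e+02 -5.0000e-02  1.5897e+02] F [-0.4 -0.3  0.8] w 0.0428
  shift mm [0.1 0.9 0.1] turn [-0.1 -0.  -0. ]
```

View pics/w2.png

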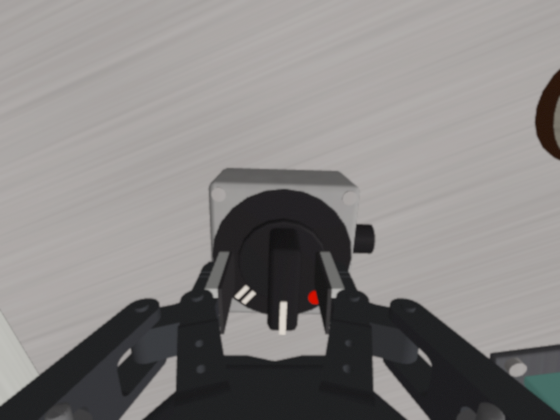

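The bar is aligned with the pads but sits about 3 mm towards +y (bar column 283, pad middle 275). I'll shift and grip.

{"name": "send_rows", "arguments": {"increments": [[[0,3,0],[0,0,0],0],[[0,3,0],[0,0,0],-0.4],[[0,3,0],[0,0,0],-1],[[0,3,0],[0,0,0],-1],[[0,3,0],[0,0,0],-1],[[0,3,0],[0,0,0],-1]], "newtons": 40}}

```text
clock: 3.4
position: [0.3965, 0.2211, 0.0687]
tool_rot: [3.14, 0.001, 2.776]
force: [0.3, 0.0, 10.4]
grip_width: 0.0146
finger_force: 39.1
```

```bash
python3 -c "
from h import *
to(.395,.218,.067,199);print(observe()['finger_force'])"
```

```text
t 3.4 pos [396.5 221.1  68.7] rot [1.7994e+02 7.0000e-02 1.5905e+02] F [ 0.3  0.  10.4] w 0.0146
  shift mm [ 0.3 -3.4  1.7] turn [  0.    0.1 -40. ]
39.08920705318451
```

Gripped, with the tips pressing lightly on the skirt. I'll lift 3 mm and turn counter-clockwise.

{"name": "send_rows", "arguments": {"increments": [[[0,0,-3],[0,0,-4],-1],[[0,0,-3],[0,0,-9],-1],[[0,0,-3],[0,0,-14],-1],[[0,0,-3],[0,0,-20],-1],[[0,0,-3],[0,0,-26],-1],[[0,0,-3],[0,0,-32],-1],[[0,0,-3],[0,0,-37],-1],[[0,0,-3],[0,0,-41],-1],[[0,0,-3],[0,0,-41],-1],[[0,0,-3],[0,0,-41],-1]]}}

```text
clock: 4.4
position: [0.3961, 0.2201, 0.0707]
tool_rot: [-3.141, -0.0, -2.795]
force: [5.3, -1.2, -20.4]
grip_width: 0.014
finger_force: 43.5
```

{"name": "send_rows", "arguments": {"increments": [[[0,0,0],[0,0,0],-0.3],[[0,0,0],[0,0,0],0],[[0,0,0],[0,0,0],0],[[0,0,-20],[0,0,0],0],[[0,0,-50],[0,0,0],0.5],[[0,0,-90],[0,0,0],1],[[0,0,-130],[0,0,0],1],[[0,0,-160],[0,0,0],1],[[0,0,-160],[0,0,0],1]]}}

```text
clock: 5.3
position: [0.397, 0.2219, 0.2343]
tool_rot: [-3.142, 0.005, -2.792]
force: [-0.2, -1.0, -0.6]
grip_width: 0.0856
finger_force: 0.0
```

```bash
python3 -c "
from h import *
to(.52,-.15,.24,164)
a=grab_frame('wrist');p=camera_params('wrist');u,v=proj(p,[.396,.219,.07]).astype(int);print(u,v)
a=cv2.resize(a[max(0,v-70):v+70,max(0,u-70):u+70],None,fx=4,fy=4,interpolation=cv2.INTER_CUBIC)
cv2.imwrite('pics/w3.png',a)"
```

```text
t 5.3 pos [397.  221.9 234.3] rot [-180.      0.3  -159.97] F [-0.2 -1.  -0.6] w 0.0856
  shift mm [  11.8 -391.6   -5.8] turn [ 0.1  0.3 36. ]
273 189
```

View pics/w3.png

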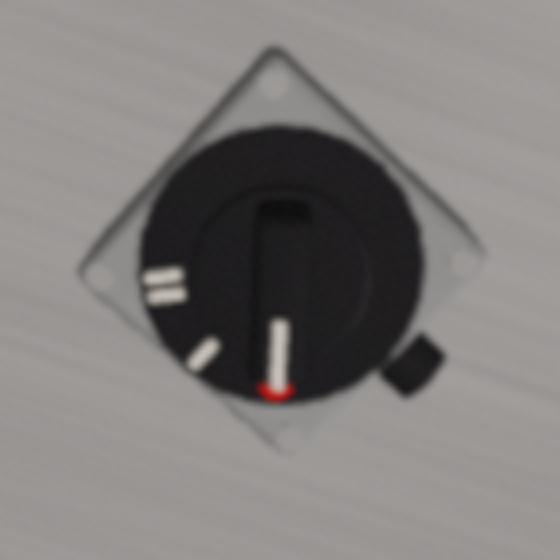

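The selector is on the red dot. Next I'll move to a vantage point that shows both the wedge and the tail end.

```bash
python3 -c "
from h import *
to(.54,-.16,.32,164)"
```

```text
t 5.35 pos [396.6 221.2 232.4] rot [-179.97    0.19 -159.99] F [-0.4 -0.5 -0.2] w 0.0855
  shift mm [  -4.6 -407.3  -87.4] turn [ 0.   0.2 36. ]
```

{"name": "send_rows", "arguments": {"increments": [[[-5,-20,-87],[0,0,6],1],[[-5,-407,-87],[0,0,36],1],[[-5,-407,-87],[0,0,36],1],[[-5,-407,-87],[0,0,36],1],[[-5,-407,-87],[0,0,36],1],[[-5,-407,-87],[0,0,36],1],[[-5,-407,-87],[0,0,36],1],[[-5,-407,-87],[0,0,36],1],[[-5,-407,-87],[0,0,36],1],[[-5,-407,-87],[0,0,36],1]]}}

```text
clock: 6.35
position: [0.5409, -0.1659, 0.3161]
tool_rot: [-3.141, -0.001, 2.856]
force: [-0.9, 0.0, -0.6]
grip_width: 0.0851
finger_force: 0.0
```

{"name": "send_rows", "arguments": {"increments": [[[0,0,0],[0,0,0],1],[[0,0,0],[0,0,0],1],[[0,0,0],[0,0,0],1]]}}

```text
clock: 6.65
position: [0.5401, -0.1586, 0.3177]
tool_rot: [-3.141, -0.0, 2.865]
force: [0.2, 0.6, -0.2]
grip_width: 0.0854
finger_force: 0.0
```

```bash
python3 - <<'E'
from h import *
to(.54,-.16,.32,164)
p=camera_params('wrist');np.save('pw4.npy',p,allow_pickle=True)
a=grab_frame('wrist');cv2.imwrite('pics/w4.png',a)
E
```

```text
t 6.65 pos [ 540.1 -158.6  317.7] rot [-1.7999e+02 -1.0000e-02  1.6416e+02] F [ 0.2  0.6 -0.2] w 0.0854
  shift mm [-0.3 -1.4 -2.3] turn [-0.  -0.   0.2]
```

View pics/w4.png

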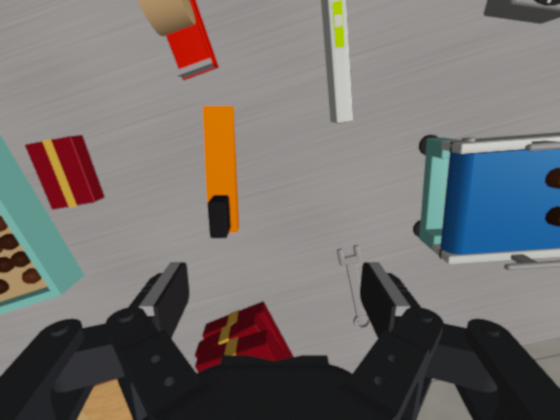

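The wrist view shows the wedge from its nose at (219,107) to its rear at (228,232), with the handle top near (219,217). The turquoise bar's end face spans about columns 425–450 and rows 140–248, with foot pads near (430,146) and (420,229).

```bash
python3 - <<'E'
from h import *
p=np.load('pw4.npy',allow_pickle=True).item();im=cv2.imread('pics/w4.png')
t=mask(im,(75,60,60),(95,255,255));t[:,:405]=0;t[:,470:]=0;t[:130]=0;t[255:]=0
L=[]
for v in range(140,250,4):
    u=np.flatnonzero(t[v]);
    if len(u)>4: L.append((u.min(),v,u.max()))
print(L)
E=np.array([onz(p,u-.5,v,.017)[:2] for u,v,_ in L if 165<v<218])
vx,vy,x0,y0=cv2.fitLine(E.astype(np.float32),cv2.DIST_HUBER,0,.001,.001).ravel()
print("bar lower edge line yaw",np.degrees(np.arctan2(vy,vx)),"pt",x0,y0,"resid mm",(1e3*((E-[x0,y0])@[-vy,vx])).round(1))
g=cv2.cvtColor(im,cv2.COLOR_BGR2GRAY)
d=(g<55).astype(np.uint8)*255;d[:,:405]=0;d[:,450:]=0;d[:125]=0;d[255:]=0
for c in big(d)[:3]:
    b=cv2.boundingRect(c);print("dark",b,[onz(p,b[0],b[1]+b[3]/2,z).round(4)[:2] for z in(0,.015)])
o=mask(im,(8,150,100),(20,255,255));c=big(o)[0]
pts=c[:,0,:].astype(float)
r=cv2.minAreaRect(c);print("orange",r)
# side edges by row
for v in (112,125,140,155,170,185,192):
    u=np.flatnonzero(o[v]);print(v,u.min(),u.max(),end='; ')
vs=np.flatnonzero(o.any(1));print("rows",vs.min(),vs.max())
k=(g<45).astype(np.uint8)*255;k[:,:200]=0;k[:,245:]=0;k[:185]=0;k[245:]=0
r=cv2.minAreaRect(big(k)[0]);print("handle",r,cv2.boxPoints(r).round(1).tolist())
z=np.zeros((600,800,3),np.uint8)
A=cv2.resize(im[95:250,190:250],None,fx=3.8,fy=3.8,interpolation=cv2.INTER_CUBIC);B=cv2.resize(im[125:260,400:500],None,fx=4.4,fy=4.4,interpolation=cv2.INTER_CUBIC)
z[:A.shape[0],:A.shape[1]]=A;z[:B.shape[0],240:240+B.shape[1]]=B;cv2.imwrite('pics/w4c.png',z)
E
```

```text
[(np.int64(426), 140, np.int64(442)), (np.int64(426), 144, np.int64(440)), (np.int64(426), 148, np.int64(440)), (np.int64(426), 152, np.int64(450)), (np.int64(426), 156, np.int64(449)), (np.int64(426), 160, np.int64(448)), (np.int64(426), 164, np.int64(447)), (np.int64(426), 168, np.int64(448)), (np.int64(425), 172, np.int64(446)), (np.int64(425), 176, np.int64(446)), (np.int64(425), 180, np.int64(446)), (np.int64(424), 184, np.int64(445)), (np.int64(424), 188, np.int64(446)), (np.int64(424), 192, np.int64(444)), (np.int64(424), 196, np.int64(445)), (np.int64(423), 200, np.int64(444)), (np.int64(423), 204, np.int64(444)), (np.int64(423), 208, np.int64(443)), (np.int64(422), 212, np.int64(442)), (np.int64(422), 216, np.int64(443)), (np.int64(421), 220, np.int64(442)), (np.int64(420), 224, np.int64(442)), (np.int64(420), 228, np.int64(441)), (np.int64(419), 232, np.int64(441)), (np.int64(419), 236, np.int64(441)), (np.int64(422), 240, np.int64(441)), (np.int64(427), 244, np.int64(431))]
bar lower edge line yaw -11.2968235 pt 0.6351281 0.052312173 resid mm [ 0.5 -0.5 -0.1  0.4 -0.6 -0.2  0.3  0.8 -0.3  0.1  0.6 -0.5  0. ]
dark (439, 169, 11, 86) [array([0.6859, 0.0794]), array([0.6787, 0.0723])]
dark (420, 136, 15, 18) [array([0.5694, 0.0634]), array([0.5661, 0.0568])]
dark (414, 221, 6, 15) [array([0.7038, 0.0361]), array([0.696 , 0.0304])]
orange ((220.377685546875, 168.4823455810547), (126.3574447631836, 30.583446502685547), 87.32457733154297)
112 203 233; 125 204 233; 140 50 234; 155 47 235; 170 53 235; 185 59 236; 192 62 236; rows 1 355
handle ((218.83535766601562, 216.03692626953125), (40.548583984375, 19.63638687133789), 86.8201675415039) [[207.89999389648438, 196.3000030517578], [227.5, 195.1999969482422], [229.8000030517578, 235.6999969482422], [210.1999969482422, 236.8000030517578]]
```

View pics/w4c.png

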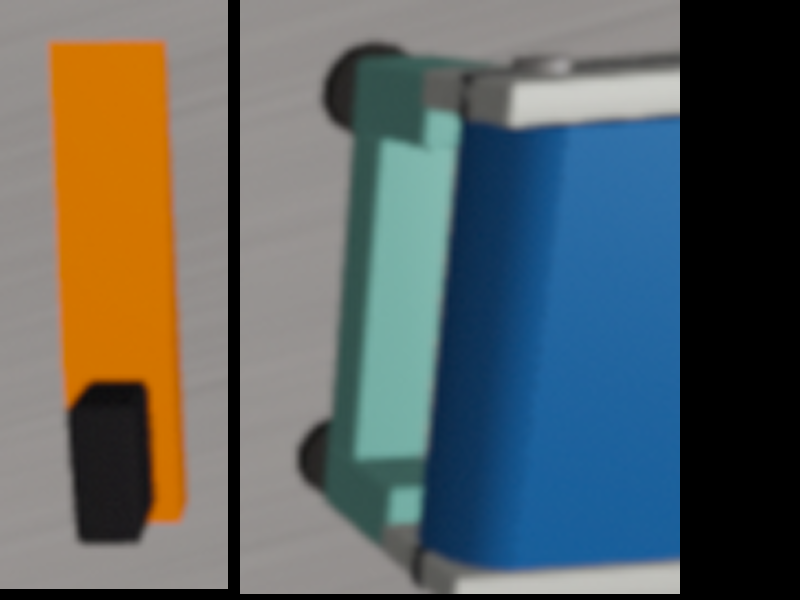

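```bash
python3 - <<'E'
from h import *
p=np.load('pw4.npy',allow_pickle=True).item()
n1,n2=onz(p,203.2,106,.006)[:2],onz(p,233.4,106,.006)[:2];N=(n1+n2)/2
e=onz(p,207.1,196,.026)[:2];H=onz(p,218.7,219.2,.068)[:2]
print("nose",N,"width",np.linalg.norm(n1-n2),"handle",H,"dist",np.linalg.norm(H-N))
for n,d in(("edge",n1-e),("hn",N-H),("cross",np.array([(n1-n2)[1],-(n1-n2)[0]]))):print(n,np.degrees(np.arctan2(d[1],d[0])))
yw=np.radians(-11.3);ax=np.array([np.cos(yw),np.sin(yw)]);ay=np.array([-ax[1],ax[0]])
r=np.array([.276,.961])*.016
A=onz(p,419.3,146.6,.008)[:2]+r;B=onz(p,413.2,229,.008)[:2]+r
print("feet",A,B,"sep",np.linalg.norm(A-B),"yaw",np.degrees(np.arctan2(*(B-A)[::-1])))
M=(A+B)/2; P=np.array([.6351,.0523]);bar=P+ax*((M-P)@ax);print("mid",M,"bar_edge",bar,"feet behind edge",(M-P)@ay)
# cross-check with top frame
E
python3 - <<'E'
import sys;sys.path.insert(0,'.')
from h import *
to(.58,-.255,.12,164)
E
```

```text
nose [ 0.43280525 -0.21343242] width 0.043778751179256475 handle [ 0.57986197 -0.25187525] dist 0.15199845241893156
edge 164.68499008867727
hn 165.34987255896962
cross 164.20499867778477
feet [0.57413683 0.07391346] [0.70458162 0.04709188] sep 0.1331737274408477 yaw -11.619009012569915
mid [0.63935922 0.06050267] bar_edge [0.63761957 0.05179654] feet behind edge 0.008878236562974144
t 6.7 pos [ 540.1 -158.8  317.8] rot [-179.98   -0.    164.15] F [ 0.3 -0.5 -0.2] w 0.0855
  shift mm [-64.6 -81.6 197.9] turn [-0.  -0.   0.2]
```

{"name": "send_rows", "arguments": {"increments": [[[-65,-80,50],[0,0,-0.5],1],[[-65,-80,100],[0,0,-0.5],1],[[-65,-80,150],[0,0,-0.5],1],[[-65,-80,200],[0,0,-0.5],1],[[-65,-80,230],[0,0,-0.5],1],[[-65,-80,255],[0,0,-0.5],1],[[-65,-80,275],[0,0,-0.5],1],[[-65,-80,286],[0,0,-0.5],1],[[-65,-80,286],[0,0,-0.5],1]]}}

```text
clock: 7.6
position: [0.5806, -0.2538, 0.0312]
tool_rot: [3.141, -0.001, 2.873]
force: [0.2, 0.1, 1.2]
grip_width: 0.0852
finger_force: 0.0
```

{"name": "send_rows", "arguments": {"increments": [[[0,0,0],[0,0,0],-0.2],[[0,0,0],[0,0,0],-1],[[0,0,0],[0,0,0],-1],[[0,0,0],[0,0,0],-1],[[0,0,0],[0,0,0],-1],[[0,0,0],[0,0,0],-1]], "newtons": 70}}

```text
clock: 8.2
position: [0.5811, -0.2548, 0.0327]
tool_rot: [-3.141, 0.001, 2.872]
force: [-2.8, 0.6, 8.1]
grip_width: 0.025
finger_force: 68.9
```

```bash
python3 - <<'E'
from h import *
to(.58,-.255,.04,164)
im=grab_frame('wrist');p=camera_params('wrist')
np.save('pw5.npy',p,allow_pickle=True);cv2.imwrite('pics/w5.png',im)
o=mask(im,(8,150,100),(20,255,255));c=big(o)[0];r=cv2.minAreaRect(c);print(r,cv2.boxPoints(r).round(1).tolist())
E
```

```text
t 8.2 pos [ 581.1 -254.8   32.7] rot [-1.7998e+02  5.0000e-02  1.6455e+02] F [-2.8  0.6  8.1] w 0.025
  shift mm [ 1.  -0.5 -7.3] turn [-0.   0.   0.6]
((274.5, 126.5), (253.0, 91.0), 90.0) [[229.0, 0.0], [320.0, 0.0], [320.0, 253.0], [229.0, 253.0]]
```

View pics/w5.png

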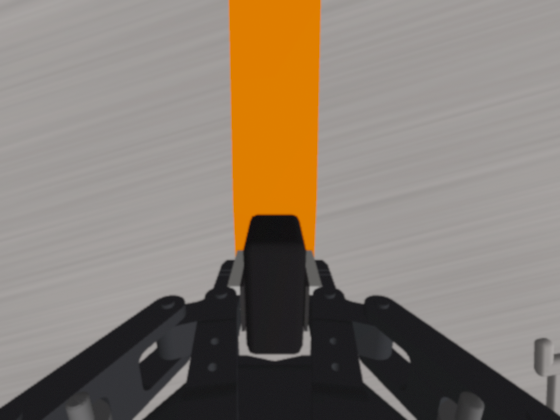

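The wedge is gripped, square and centred between the pads (handle at columns 245–305). I'll lift it 12 mm and turn it in place, clear of the level.

{"name": "send_rows", "arguments": {"increments": [[[0,0,-12],[0,0,0],-1],[[0,0,-12],[0,0,8],-1],[[0,0,-12],[0,0,16],-1],[[0,0,-12],[0,0,24],-1],[[0,0,-12],[0,0,32],-1],[[0,0,-12],[0,0,40],-1],[[0,0,-12],[0,0,48],-1],[[0,0,-12],[0,0,56],-1],[[0,0,-12],[0,0,64],-1],[[0,0,-12],[0,0,72],-1]]}}

```text
clock: 9.25
position: [0.5809, -0.2544, 0.0446]
tool_rot: [3.141, -0.0, 1.61]
force: [-1.0, 0.1, -1.8]
grip_width: 0.0251
finger_force: 69.2
```

{"name": "send_rows", "arguments": {"increments": [[[0,0,0],[0,0,8],-1],[[0,0,0],[0,0,13.9],-1],[[0,0,0],[0,0,13.9],-1],[[0,0,0],[0,0,13.9],-1]]}}

```text
clock: 9.65
position: [0.5809, -0.2543, 0.0443]
tool_rot: [3.141, -0.0, 1.377]
force: [-0.5, 0.8, -2.9]
grip_width: 0.0254
finger_force: 69.2
```

```bash
python3 - <<'E'
from h import *
to(.6022,-.1247,.043,78.7)
E
```

```text
t 9.65 pos [ 580.9 -254.3   44.3] rot [ 1.7998e+02 -1.0000e-02  7.8870e+01] F [-0.5  0.8 -2.9] w 0.0254
  shift mm [131.3  -4.2   1.3] turn [ 0.  -0.   0.2]
```

{"name": "send_rows", "arguments": {"increments": [[[20,-4,0],[0,0,0.2],-1],[[50,-4,0],[0,0,0.2],-1],[[85,-4,0],[0,0,0.2],-1],[[110,-4,0],[0,0,0.2],-1],[[125,-4,0],[0,0,0.2],-1],[[131,-4,0],[0,0,0.2],-1],[[131,-4,0],[0,0,0.2],-1],[[131,-4,0],[0,0,0.2],-1]]}}

```text
clock: 10.45
position: [0.6023, -0.1269, 0.0438]
tool_rot: [-3.141, 0.001, 1.369]
force: [0.7, 0.2, -2.3]
grip_width: 0.0255
finger_force: 69.2
```

```bash
python3 - <<'E'
from h import *
to(.6022,-.1247,.033,78.7)
p=camera_params('top');im=grab_frame('top');s=grab_frame('side');ps=camera_params('side')
o=mask(im,(8,170,120),(18,255,255));c=big(o)[0];r=cv2.minAreaRect(c);print("top",r,[onz(p,*q,.018).round(4)[:2].tolist() for q in cv2.boxPoints(r)])
o=mask(s,(5,170,100),(18,255,255));c=big(o)[0];print("side",cv2.boundingRect(c),proj(ps,[.6375,.0518,.017]))
a=cv2.resize(im[120:250,230:340],None,fx=3.6,fy=3.6,interpolation=cv2.INTER_CUBIC);b=cv2.resize(s[180:310,220:330],None,fx=3.6,fy=3.6,interpolation=cv2.INTER_CUBIC)
cv2.imwrite('pics/c6.png',np.hstack([a,b]))
E
```

```text
t 10.45 pos [ 602.3 -126.9   43.8] rot [-1.7999e+02  5.0000e-02  7.8410e+01] F [ 0.7  0.2 -2.3] w 0.0255
  shift mm [ 2.2 -0.6 10.8] turn [-0.   0.  -0.3]
top ((285.6839904785156, 174.4879913330078), (37.476505279541016, 14.131950378417969), 10.304845809936523) [[0.6126, 0.0291], [0.6542, 0.0212], [0.6331, -0.0887], [0.5916, -0.0807]]
side (252, 179, 41, 29) [242.89481945 220.32018924]
```

View pics/c6.png

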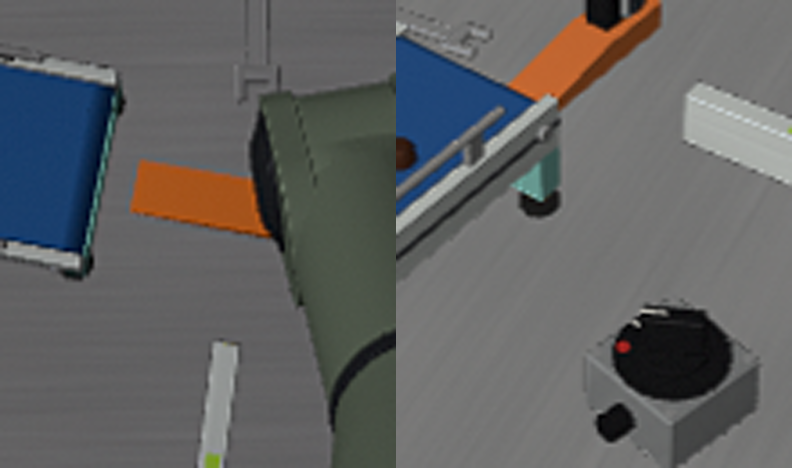

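The top view shows the nose at (0.633, 0.025), centred on the bar within about 1 mm and roughly 27 mm short of it. I'll lower the wedge to the bench and slide it in to just short of contact.

{"name": "send_rows", "arguments": {"increments": [[[0,-0.5,6],[0,0,-0.2],-1],[[0,-0.5,11],[0,0,-0.2],-1],[[0,-0.5,11],[0,0,-0.2],-1],[[10,-0.5,11],[0,0,-0.2],-1],[[25,-0.5,11],[0,0,-0.2],-1],[[40,-0.5,11],[0,0,-0.2],-1],[[55,-0.5,11],[0,0,-0.2],-1],[[65,-0.5,11],[0,0,-0.2],-1],[[75,-0.5,11],[0,0,-0.2],-1],[[80,-0.5,11],[0,0,-0.2],-1]], "newtons": 90}}

```text
clock: 11.55
position: [0.6183, -0.0454, 0.0328]
tool_rot: [-3.141, -0.0, 1.374]
force: [-0.8, 0.4, -2.7]
grip_width: 0.0247
finger_force: 90.9
```

{"name": "send_rows", "arguments": {"increments": [[[0,0,0],[0,0,0],-1],[[0,0,0],[0,0,0],-1]]}}

```text
clock: 11.75
position: [0.618, -0.0473, 0.0328]
tool_rot: [-3.141, 0.0, 1.373]
force: [-0.8, -0.2, -2.8]
grip_width: 0.0247
finger_force: 90.9
```

```bash
cat >> h.py <<'E'
def prog():
    s=observe();d=np.array([.196,.981]);l=np.array([.981,-.196]);v=s["position"][:2]-[.6375,.0518]
    print("t",round(s["clock"],2),"past edge mm",round((v@d+.155)*1e3,1),"lat",round(v@l*1e3,1),"z",round(s["position"][2]*1e3,1),"yaw",np.degrees(s["tool_rot"]).round(2),"F along",round(s["force"][:2]@d,1),"lat",round(s["force"][:2]@l,1),"Fz",round(s["force"][2],1),"w",round(s["grip_width"],4))
E
python3 -c "
from h import *
prog()"
```

```text
t 11.75 past edge mm 53.9 lat 0.3 z 32.8 yaw [-1.7999e+02  2.0000e-02  7.8640e+01] F along -0.4 lat -0.7 Fz -2.8 w 0.0247
```

Fz shows the wedge still just hanging, so I'll lower it until the bench carries it.

{"name": "send_rows", "arguments": {"increments": [[[0,0,1],[0,0,0],-1],[[0,0,2],[0,0,0],-1],[[0,0,2],[0,0,0],-1],[[0,0,2],[0,0,0],-1]]}}

```text
clock: 12.15
position: [0.618, -0.0476, 0.0325]
tool_rot: [3.141, 0.001, 1.372]
force: [-13.7, 0.9, 30.6]
grip_width: 0.0249
finger_force: 95.3
```

```bash
python3 -c "
from h import *
prog()"
```

```text
t 12.15 past edge mm 53.7 lat 0.4 z 32.5 yaw [1.7998e+02 4.0000e-02 7.8610e+01] F along -1.8 lat -13.6 Fz 30.6 w 0.0249
```

{"name": "send_rows", "arguments": {"increments": [[[0,0,-1.7],[0,0,0],-1],[[0,0,-1.7],[0,0,0],-1],[[3,0,-1.7],[0,0,0],-1],[[6,0,-1.7],[0,0,0],-1],[[6,0,-1.7],[0,0,0],-1]]}}

```text
clock: 12.65
position: [0.6196, -0.0404, 0.0326]
tool_rot: [3.141, -0.0, 1.373]
force: [1.1, 0.5, 2.8]
grip_width: 0.0248
finger_force: 91.8
```

```bash
python3 -c "
from h import *
prog()"
```

```text
t 12.65 past edge mm 61.1 lat 0.5 z 32.6 yaw [ 1.7998e+02 -2.0000e-02  7.8690e+01] F along 0.7 lat 1.0 Fz 2.8 w 0.0248
```

{"name": "send_rows", "arguments": {"increments": [[[1,0,0],[0,0,0],-1],[[2,0,0],[0,0,0],-1],[[3,0,0],[0,0,0],-1],[[4,0,0],[0,0,0],-1],[[4,0,0],[0,0,0],-1]]}}

```text
clock: 13.15
position: [0.6201, -0.0373, 0.0326]
tool_rot: [3.142, 0.0, 1.373]
force: [-1.3, -3.8, 5.4]
grip_width: 0.025
finger_force: 92.1
```

```bash
python3 -c "
from h import *
prog()"
```

```text
t 13.15 past edge mm 64.2 lat 0.4 z 32.6 yaw [1.800e+02 2.000e-02 7.865e+01] F along -4.0 lat -0.5 Fz 5.4 w 0.025
```

{"name": "send_rows", "arguments": {"increments": [[[1,0,0],[0,0,0],-1],[[2,0,0],[0,0,0],-1],[[3,0,0],[0,0,0],-1],[[4,0,0],[0,0,0],-1],[[4,0,0],[0,0,0],-1]]}}

```text
clock: 13.65
position: [0.6205, -0.0352, 0.0326]
tool_rot: [-3.141, 0.002, 1.371]
force: [-3.6, -12.3, 7.4]
grip_width: 0.0249
finger_force: 92.4
```

```bash
python3 -c "
from h import *
prog()"
```

```text
t 13.65 past edge mm 66.3 lat 0.4 z 32.6 yaw [-1.7998e+02  1.4000e-01  7.8580e+01] F along -12.8 lat -1.2 Fz 7.4 w 0.0249
```

Contact starts near 64–66 mm, as predicted (66). I'll continue slowly.

{"name": "send_rows", "arguments": {"increments": [[[1,0,0],[0,0,0],-1],[[2,0,0],[0,0,0],-1],[[3,0,0],[0,0,0],-1],[[4,0,0],[0,0,0],-1],[[5,0,0],[0,0,0],-1],[[6,0,0],[0,0,0],-1],[[6,0,0],[0,0,0],-1]]}}

```text
clock: 14.35
position: [0.6218, -0.0293, 0.0326]
tool_rot: [-3.141, 0.002, 1.371]
force: [-3.2, -12.2, 7.3]
grip_width: 0.0249
finger_force: 92.4
```

```bash
python3 -c "
from h import *
prog()"
```

```text
t 14.35 past edge mm 72.4 lat 0.4 z 32.6 yaw [-1.7999e+02  1.4000e-01  7.8580e+01] F along -12.6 lat -0.7 Fz 7.3 w 0.0249
```

{"name": "send_rows", "arguments": {"increments": [[[1,0,0],[0,0,0],-1],[[2,0,0],[0,0,0],-1],[[3,0,0],[0,0,0],-1],[[4,0,0],[0,0,0],-1],[[5,0,0],[0,0,0],-1],[[6,0,0],[0,0,0],-1],[[6,0,0],[0,0,0],-1]]}}

```text
clock: 15.05
position: [0.6229, -0.0234, 0.0326]
tool_rot: [-3.141, 0.002, 1.371]
force: [-2.7, -12.1, 7.2]
grip_width: 0.0251
finger_force: 92.4
```

```bash
python3 -c "
from h import *
prog()"
```

```text
t 15.05 past edge mm 78.4 lat 0.5 z 32.6 yaw [-1.7999e+02  1.4000e-01  7.8580e+01] F along -12.4 lat -0.2 Fz 7.2 w 0.0251
```

{"name": "send_rows", "arguments": {"increments": [[[1,0,0],[0,0,0],-1],[[2,0,0],[0,0,0],-1],[[3,0,0],[0,0,0],-1],[[4,0,0],[0,0,0],-1],[[5,0,0],[0,0,0],-1],[[5,0,0],[0,0,0],-1],[[5,0,0],[0,0,0],-1]]}}

```text
clock: 15.75
position: [0.624, -0.0185, 0.0326]
tool_rot: [-3.141, 0.002, 1.372]
force: [-3.2, -12.3, 7.8]
grip_width: 0.0249
finger_force: 92.4
```

```bash
python3 - <<'E'
from h import *
prog()
p=camera_params('side');a=cv2.imread('pics/side0.png');b=grab_frame('side');cv2.imwrite('pics/side7.png',b)
print("expected px for 3mm",proj(p,[.574,.074,.02])-proj(p,[.574,.074,.023]),proj(p,[.574,.074,.02]))
for n,im in(("before",a),("after",b)):
    g=cv2.cvtColor(im,cv2.COLOR_BGR2GRAY).astype(float)
    d=(120-g).clip(0,60)[225:248,250:272]   # dark foot pad
    t=mask(im,(75,60,60),(95,255,255))[205:240,245:275]/255.
    print(n,"pad centroid v",(d.sum(1)@np.arange(225,248)/d.sum()).round(2),"turq",(t.sum(1)@np.arange(205,240)/t.sum()).round(2),t.sum())
# rail post patch flow between frames: LK on distinct corners of the tail rail
ga,gb=[cv2.cvtColor(x,cv2.COLOR_BGR2GRAY) for x in(a,b)]
m=np.zeros_like(ga);m[195:245,225:275]=255
q=cv2.goodFeaturesToTrack(ga,15,.05,4,mask=m);r,st,e=cv2.calcOpticalFlowPyrLK(ga,gb,q,None,winSize=(9,9))
for x,y,s,k in zip(q[:,0],r[:,0],st,e):print(x,(y-x).round(2),s,k.round(1))
z=np.hstack([cv2.resize(x[180:270,210:300],None,fx=4.4,fy=4.4,interpolation=cv2.INTER_CUBIC) for x in(a,b)]);cv2.imwrite('pics/cmp.png',z)
E
```

```text
t 15.75 past edge mm 83.4 lat 0.5 z 32.6 yaw [-1.7999e+02  1.3000e-01  7.8580e+01] F along -12.7 lat -0.7 Fz 7.8 w 0.0249
expected px for 3mm [0.02875801 0.81078985] [259.31676222 230.69593986]
before pad centroid v 233.85 turq 229.02 99.0
after pad centroid v 233.04 turq 228.08 97.0
[254. 234.] [ 0.14 -0.81] [1] [5.4]
[260. 234.] [ 0.07 -0.89] [1] [3.1]
[257. 207.] [ 15.53 -44.51] [1] [30.9]
[239. 225.] [  38.49 -108.72] [1] [29.4]
[260. 217.] [ 14.53 -36.68] [1] [28.9]
[245. 222.] [ 23.68 -20.88] [1] [27.8]
[249. 210.] [11.25 -8.11] [1] [43.2]
[264. 213.] [ 12.21 -32.05] [1] [21.9]
[263. 207.] [-23.26 -21.97] [1] [32.5]
[256. 239.] [ 0.07 -0.93] [1] [3.3]
[259. 226.] [ 0.13 -1.14] [1] [3.]
[264. 237.] [-0.04 -0.86] [1] [3.7]
[240. 219.] [15.84 -4.58] [1] [37.4]
[226. 224.] [ 49.18 -36.41] [1] [20.4]
[248. 217.] [ 33.82 -25.44] [1] [42.2]
```

View pics/cmp.png

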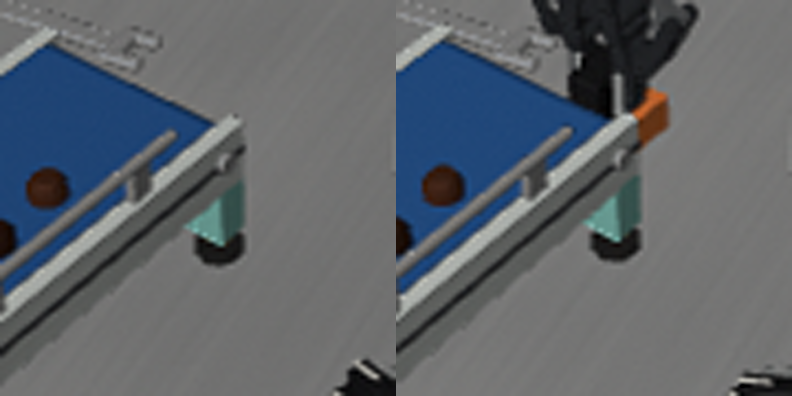

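The side view shows the foot pad raised by about 0.85 px, or roughly 3.1 mm, which matches the insertion depth. The push has stayed steady at 12–13 N, so I'm handing in.

```bash
python3 -c "
from h import *
prog();print(job_done())"
```

```text
t 15.8 past edge mm 83.4 lat 0.5 z 32.6 yaw [-1.7999e+02  1.3000e-01  7.8580e+01] F along -13.7 lat -0.1 Fz 6.2 w 0.0253
the job is handed in; nothing more can be done
None
```

I turned the selector to the red dot, then pushed the wedge under the cross bar until the feet were about 3 mm clear (measured at one foot in the side view). I handed the job in at 15.8 s with the wedge still gripped; no verdict came back.

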